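Clear the page and turn the binder's divider over

TASK

With your fingertips, push the red tin off the left page of the open binder so that it lies on the desk, then push the orange divider up and over the spine until it lies flat on the left page. Only push: do not pick the tin up, grip the divider or slap it over, and leave the binder where it lies and the other things on the desk alone.

Things in the scene. Friction and masses are not known exactly. Their poses are not given: they have to be found in the camera images.
- binder: Blue ring binder lying open, loose, 1.4 kg. Origin: on the desk under mid-spine; x along the spine, away from the robot (turned up to 0.35 rad either way), y to its left page, z up. 220 mm along x; covers reach 155 mm either side of the spine in y, paper 150 mm; paper tops are 10 mm above the desk. Three steel rings on the spine reach 13 mm from it in y and 22 mm above the desk.
- leaf_hinge (a point): Middle of the divider's hinge line, on the binder's spine, 13 mm above the desk.
- leaf_tab (a point): Middle of the divider's yellow tab, 150 mm from the hinge line, half-way through its thickness. The divider is a rigid orange leaf 5 mm thick, 190 mm along the spine (centred on it), from 10 to 140 mm from the hinge line; the tab, 50 mm along the spine, reaches on to 155 mm. Under the raised leaf there is only the right page.
- leaf (a joint): Divider's angle about the spine, rad: 0 = flat on the right page (-y side of the binder), 1.57 = upright, 3.14 = flat on the left page (+y). Its hinge is stiff (0.1 N m) so it stays wherever it is left; it starts leaning up over the right page at 0.45 to 0.8. About 1.5 N at the tab moves it.
- tin_center (a point): Centre of a closed flat red tin with a white label on its lid, 60 x 45 mm, 24 mm high, about 90 g, loose, on the left page with its 60 mm side roughly along the spine (turned up to 0.4 rad). The point is 12 mm above its underside; its z axis points out of the lid. The desk left of the binder is free for 90 mm.
- jar: Amber jar with a dark lid, 60 mm across, 85 mm tall; origin under its centre. A bystander, loose.
- mouse: Black computer mouse, 105 x 60 x 32 mm; origin under its centre. A bystander, loose.
- pencup: Dark metal pen cup, 78 mm across, 95 mm tall, with three pens reaching 165 mm; origin under its centre. A bystander, loose.
- stapler: Black and grey stapler, 125 x 34 x 44 mm, lying beyond the far end of the binder; origin under its centre. A bystander, loose.
- dropper: Small white dropper bottle, 28 mm across, 62 mm tall, standing before the near end of the binder; origin under its centre. A bystander, loose.
- leaf_upper: The face of the divider that looks up when it leans over the right page (it ends face down); a skin on the leaf, origin on the hinge line, axes those of the leaf (the leaf runs along its -y).
- leaf_under: The other face of the divider, the one to push on; origin and axes the same.
There are look-alikes about, which are no part of the job. There is more than one size of the part that bears tin_center; the job needs the middle-sized.

How it is judged:
On the way, in this order (a step that is already met when the one before it is completed fails the run):
1. the tin lies flat on the desk, off the binder, while the divider still stands on the right-hand side (height (world z) of tin_center below 0.0135 m and angle between tin_center's own z axis and vertical below 0.05 rad and value of joint leaf below 1.4 rad), for 0.2 s.
2. the divider is over the spine and flat on the left page (value of joint leaf above 3.06 rad), for 0.2 s.
At the end, for the whole second after the job is handed in: The divider lies flat on the left page (within 0.08 rad) and still; the tin lies flat on the desk, wholly off the binder (its centre under 13.5 mm above the desk, tilted under 0.05 rad) and at rest; the binder is at rest within 30 mm of where it was (value of joint leaf above 3.06 rad and velocity of joint leaf below 0.1 rad/s and height (world z) of tin_center below 0.0135 m and angle between tin_center's own z axis and vertical below 0.05 rad and linear speed of each of tin, binder below 0.02 m/s and distance of binder from where it was at the start of the episode below 0.03 m); the robot touches nothing.
It fails at once if the tin was picked up (its centre over 45 mm above the desk; it starts at 22) (height (world z) of tin_center above 0.045 m).
It fails at once if the divider was gripped: fingers press on both its faces at once, over 1.5 N each (contact force between the fingers and leaf_upper above 1.5 N and contact force between the fingers and leaf_under above 1.5 N).
It fails at once if the divider was slapped over (faster than 5 rad/s) (velocity of joint leaf above 5 rad/s).
It fails at once if the binder was lifted (by over 15 mm) or shoved (over 30 mm) (height (world z) of binder above 0.015 m or distance of binder from where it was at the start of the episode above 0.03 m).
It fails at once if a bystander was moved or lifted by over 30 mm (distance of any of jar, mouse, pencup, stapler, dropper from where it was at the start of the episode above 0.03 m).
It also fails if it takes over 61 s, if anything falls off the work surface, if the arm or the gripper's body presses on something with over 40 N, if the wrist force passes 120 N, or if a joint passes its speed limit or range.

ROBOT

A 6-joint arm with a two-finger parallel gripper is mounted at the origin on the work surface. World frame = base frame: x ahead of the robot, y to its left, z up, the work surface at z = 0. Lengths are in m, angles in rad, forces in N, time in s.
With the tool pointing down it reaches from about 0.375 to 0.975 m from the base axis. Payload 3.8 kg.
Tool frame: the origin (TCP) lies midway between the tips of the shut fingers; the grasp point (between the pads) lies 19 mm behind it; z points along the fingers, y is the line along which they close (so a half turn about z gives the same grasp; the last joint's range is limited). The gripper opens to 85 mm and grips with 20 to 120 N. Pads are 22 mm wide; open, the fingers measure 114 mm over their backs; the gripper's body (76 mm by 85 mm) begins 54 mm behind the grasp point. The pads swing forward as they close: fully open they stand 13 mm farther back than shut.
Start: joints at [-1.233, 0.264, 1.604, -0, 1.274, -0.037], TCP at [0.247, -0.628, 0.231] pointing down, gripper open.
Joint ranges: [-2.63, 2.63], [-0.94, 2.18], [0.31, 2.57], [-1.31, 4.45], [0, 2.66], [-2.55, 2.55]. Speed limits (rad/s): [2.57, 2.57, 3.14, 3.14, 3.14, 3.14].

INTERFACE

Orientations are given as a rotation vector (axis times angle).
In Python, from workcell import sensors, viewer, job gives the robot as it stands.
- The arm moves only by the shell command python3 -m inch 'ROWS' [FORCE]. ROWS is JSON, one flat list of numbers, 7 for each row, row after row: the shift along the tool's x, y, z in mm, then the turn, a rotation vector about the tool's x, y, z in degrees, then the finger opening in mm, from 0 to 85.4. A call has exactly 8 rows; each row shifts and turns the commanded pose from where the row before left it, along the tool's axes as they then stand; what a row does not reach is not made up. A row lasts 1/10 s, in which the tool goes at most 50 mm and 8.59 degrees, less where a joint would pass 70% of its speed; a pose out of reach is approached as far as the arm can. A call is refused whole if a number of a shift passes 50 or a number of a turn 8.59, either way. A call with a gripper value outside its range is refused whole. The fingers move at their own pace and stop on an object; FORCE is the grip in N (left out, the last holds). Time passes only in rows, so rows that do not move let the fingers close, or fill a call up. It gives the time, the measured TCP pose, the force, the opening and the grip force at its end, in the units of the state.
- sensors.read_state(): the state, without advancing time (a new reading comes with each control period).
- viewer.read_camera(name): name is "scene" or "top" or "wrist"; returns the picture (400x640x3 uint8, red, green, blue); there is no depth.
- viewer.camera_params(name): a dict with "K" (3x3 intrinsics, pixels), "world_to_cam" (4x4, takes a point from world to camera coordinates). Camera axes: x right, y down, z forward; pixel columns grow to the right and rows downward; lengths in m; the calibration is good to about 2 mm. The wrist camera is an equidistant fisheye: a pixel r from the principal point sees the ray r / f radians off the axis. A picture is of the moment at which its call begins: read the wrist's pose just before it. camera_params takes no time and is no camera call; for the wrist camera it gives the pose at the moment of the call.
- job.finish_job(): hands the job in; it is judged then, once.
The state is a dict: "time": time; "q": joint angles; "joint_vel": joint speeds; "joint_torque": joint torques, N m; "tool_pos": TCP position; "tcp_rot": TCP orientation; "wrist_force": force on the tool from outside, world axes, zero at the start; "torque": the same for the moment, N m; "width": opening from 0.0 (shut) to 1.0 (fully open); "grip_force": force on a finger pad.
Only numpy, scipy, OpenCV 4.12 (cv2) and the standard library are available. Lean on these libraries where they do the work, as an engineer would, in place of code of your own. Each camera call takes 0.05 s, during which the arm holds its last target. There are 200 camera calls.

## Working session

There is one attempt and no reset: what is moved stays moved. The work goes in short steps, Python scripts to look and compute and a shell command to move; the robot and the scene stay as the last step left them, time stands still between calls to the robot, and variables do not carry over. Pictures are saved under pics/ and viewed, at most 10 in all, crops included, and the job is handed in when it is done.

```bash
mkdir -p pics; ls; python3 - <<'E'
from workcell import sensors, viewer
import cv2,numpy as np
s=sensors.read_state();print(s)
for n in("top","scene"):
    im=viewer.read_camera(n);cv2.imwrite(f"pics/{n}0.png",im[:,:,::-1])
    p=viewer.camera_params(n);print(n,np.round(p["K"],1).tolist(),np.round(p["world_to_cam"],3).tolist())
E
```

```text
pics
{'time': 0.0, 'q': array([-1.23288424e+00,  2.64750076e-01,  1.60537744e+00,  5.14438604e-06,
        1.27370335e+00, -3.69138085e-02]), 'joint_vel': array([ 0.00043836,  0.0002834 , -0.00024598,  0.00141817, -0.0017527 ,
        0.00073662]), 'joint_torque': array([ 2.42166017e-03, -5.15105331e+01, -3.67312038e+01,  2.31847671e-04,
        1.27732390e-02, -1.25434084e-05]), 'tool_pos': array([ 0.24687239, -0.62744644,  0.22996224]), 'tcp_rot': array([-3.08440741e+00, -5.84919752e-01,  5.19125661e-04]), 'wrist_force': array([-0.21917944,  0.23980562, -0.06330095]), 'torque': array([ 0.01952921, -0.05373455,  0.01829578]), 'grip_force': 0.0, 'width': 0.9957301346427924}
top [[475.5, 0.0, 323.7], [0.0, 475.5, 200.1], [0.0, 0.0, 1.0]] [[0.028, -1.0, 0.004, 0.066], [-0.998, -0.028, -0.056, 0.592], [0.056, -0.003, -0.998, 1.271], [0.0, 0.0, 0.0, 1.0]]
scene [[377.1, 0.0, 317.7], [0.0, 377.1, 190.1], [0.0, 0.0, 1.0]] [[-0.825, 0.565, 0.023, 0.445], [0.344, 0.533, -0.773, -0.206], [-0.449, -0.63, -0.634, 1.26], [0.0, 0.0, 0.0, 1.0]]
```

View pics/top0.png

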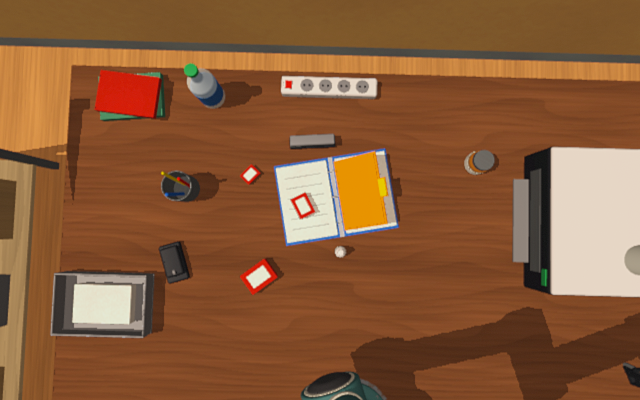

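View pics/scene0.png

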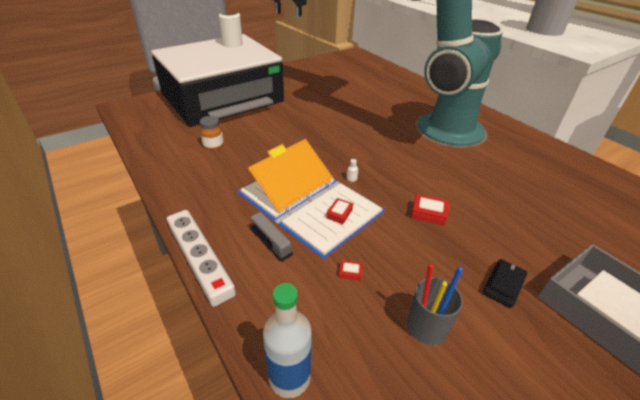

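Three red tins are visible in the top picture: (251,175) is small and on the desk, (259,276) is large and on the desk, and (303,206) is mid-sized and on the left page. The one at (303,206) fits the description. I'll check its size and confirm it in an enlarged crop.

```bash
cat > h.py <<'E'
from workcell import sensors, viewer
import cv2,numpy as np
from scipy.spatial.transform import Rotation as R
def px2w(n,uv,z):
    p=viewer.camera_params(n);T=np.array(p["world_to_cam"]);Ri=T[:3,:3].T;o=-Ri@T[:3,3]
    d=(Ri@np.linalg.inv(p["K"])@np.c_[np.atleast_2d(uv).astype(float),np.ones(len(np.atleast_2d(uv)))].T).T
    return o+d*((z-o[2])/d[:,2])[:,None]
def w2px(n,P):
    p=viewer.camera_params(n);T=np.array(p["world_to_cam"]);c=np.atleast_2d(P)@T[:3,:3].T+T[:3,3];q=c@np.array(p["K"]).T;return q[:,:2]/q[:,2:]
def blobs(im,lo,hi,amin=30):
    m=cv2.inRange(cv2.cvtColor(im,cv2.COLOR_RGB2HSV),lo,hi)
    return [c for c in cv2.findContours(m,cv2.RETR_EXTERNAL,cv2.CHAIN_APPROX_NONE)[0] if cv2.contourArea(c)>=amin]
E
python3 - <<'E'
from h import *
im=cv2.imread("pics/top0.png")[:,:,::-1].copy()
def rep(cs,z,tag):
    for c in cs:
        w=px2w("top",c[:,0,:],z)[:,:2]*1000
        r=cv2.minAreaRect(w.astype(np.float32));b=cv2.boxPoints(r)
        print(tag,np.mean(c[:,0],0).round(),"c",np.round(r[0]),"size",np.round(r[1]),"ang",round(r[2],1),np.round(b).tolist())
red=[c for c in blobs(im,(0,180,90),(6,255,255)) if 240<c[:,0,0].mean()<330 and 150<c[:,0,1].mean()<300]
rep(red,.034,"red")
sub=im.copy();sub[:130]=0;sub[270:]=0;sub[:,:265]=0;sub[:,410:]=0
bl=np.vstack(blobs(sub,(105,120,80),(125,255,255),5));rep([bl],.004,"binder")
rep(blobs(sub,(14,200,120),(22,255,255),300),.08,"leaf"); rep(blobs(sub,(24,150,120),(33,255,255),20),.09,"tab")
cv2.imwrite("pics/crop.png",cv2.resize(im[130:290,230:410],None,fx=4,fy=3.7,interpolation=cv2.INTER_CUBIC)[:,:,::-1])
sc=cv2.imread("pics/scene0.png")[:,:,::-1].copy()
for c in blobs(sc,(24,150,120),(33,255,255),20): print("scene yellow",c[:,0].mean(0),cv2.contourArea(c))
E
```

```text
red [258. 276.] c [383. 249.] size [63. 83.] ang 37.7 [[332.0, 263.0], [383.0, 197.0], [433.0, 236.0], [382.0, 302.0]]
red [303. 205.] c [573. 139.] size [56. 42.] ang 28.3 [[538.0, 144.0], [558.0, 107.0], [608.0, 134.0], [588.0, 170.0]]
red [250. 174.] c [653. 282.] size [34. 45.] ang 47.0 [[625.0, 285.0], [658.0, 254.0], [682.0, 279.0], [648.0, 310.0]]
binder [331. 197.] c [602.  50.] size [219. 310.] ang 10.9 [[465.0, 181.0], [523.0, -123.0], [739.0, -81.0], [680.0, 223.0]]
leaf [361. 191.] c [614. -11.] size [187. 111.] ang 11.3 [[511.0, 25.0], [533.0, -84.0], [716.0, -47.0], [695.0, 62.0]]
tab [382. 187.] c [624. -64.] size [43. 16.] ang 10.7 [[601.0, -61.0], [604.0, -76.0], [647.0, -68.0], [644.0, -53.0]]
scene yellow [277.46875 151.     ] 72.0
```

View pics/crop.png

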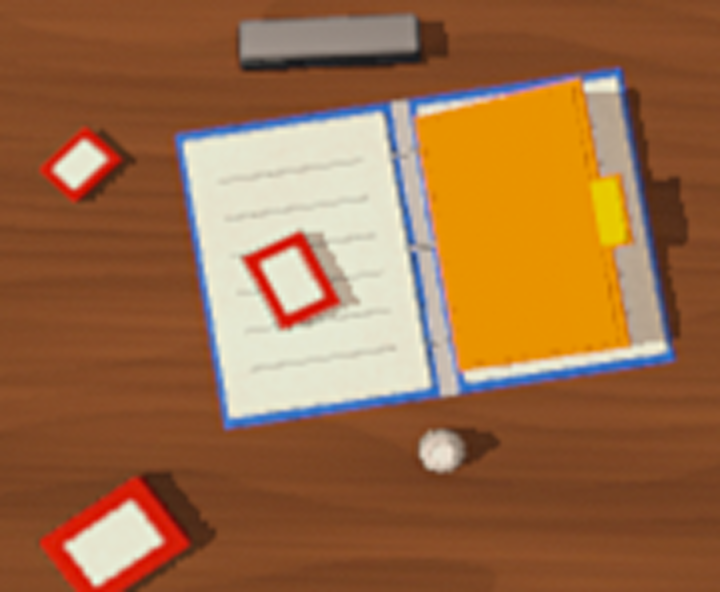

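The crop shows the mid-sized tin on the left page at full-frame (303,206), about 56 x 42 mm, which matches 60 x 45. The other two measure 83 x 63 and 45 x 34 mm. The binder fits at 219 x 310 mm. Next I'll work out the leaf angle and the first move.

```bash
cat >> h.py <<'E'
a=np.deg2rad(11.0);O=np.array([.602,.050,0]);XB=np.array([np.cos(a),np.sin(a),0]);YB=np.array([-np.sin(a),np.cos(a),0])
B=np.c_[XB,YB,[0,0,1]]
def where():
    s=sensors.read_state();M=R.from_rotvec(s["tcp_rot"]).as_matrix()
    print("t",round(s["time"],2),"tcp in binder mm",np.round((s["tool_pos"]-O)@B*1000,1),"tool axes in binder\n",np.round(B.T@M,3),"\nF",np.round(s["wrist_force"],1),"w",round(s["width"],2));return s,M
E
python3 - <<'E'
from h import *
s,M=where()
for n,uv in(("top",(382,187)),("scene",(277.5,151))):
    for th in np.arange(.4,.86,.05):
        e=w2px(n,O+B@[0,-.150*np.cos(th),.013+.150*np.sin(th)])[0]-uv; print(n,round(th,2),np.round(e,1))
G=np.c_[YB,XB,[0,0,-1]]  # tool x=+yb,y=+xb
for sg in(1,-1):
    rv=R.from_matrix(M.T@(G*[sg,sg,1])).as_rotvec(degrees=True);print("turn",sg,np.round(rv,1),"q6",s["q"][5])
print("tool shift to (-11,42,+60) after turn: use binder delta")
E
```

```text
t 0.1 tcp in binder mm [-477.9 -597.3  230.1] tool axes in binder
 [[ 0.983  0.182 -0.   ]
 [ 0.182 -0.983  0.002]
 [ 0.    -0.002 -1.   ]] 
F [ 0.6 -0.1  0.2] w 1.0
top 0.4 [ 6.9 -1. ]
top 0.45 [ 6.1 -1. ]
top 0.5 [ 5.2 -1. ]
top 0.55 [ 4.1 -1. ]
top 0.6 [ 2.8 -0.9]
top 0.65 [ 1.4 -0.9]
top 0.7 [-0.1 -0.8]
top 0.75 [-1.8 -0.6]
top 0.8 [-3.6 -0.5]
top 0.85 [-5.5 -0.3]
scene 0.4 [-5.7  4.3]
scene 0.45 [-5.   2.6]
scene 0.5 [-4.3  1. ]
scene 0.55 [-3.5 -0.5]
scene 0.6 [-2.6 -2. ]
scene 0.65 [-1.6 -3.3]
scene 0.7 [-0.5 -4.5]
scene 0.75 [ 0.7 -5.6]
scene 0.8 [ 2.  -6.6]
scene 0.85 [ 3.4 -7.5]
turn 1 [ -0.1  -0.1 -79.5] q6 -0.03688982030539505
turn -1 [-1.000e-01  1.000e-01  1.005e+02] q6 -0.03688982030539505
tool shift to (-11,42,+60) after turn: use binder delta
```

```bash
python3 -m inch '[48,0,0,0,0,-5,30, 48,0,0,0,0,-5,30, 48,0,0,0,0,-5,30, 48,0,0,0,0,-5,30, 48,0,0,0,0,-5,30, 48,0,0,0,0,-5,30, 48,0,0,0,0,-5,30, 48,0,0,0,0,-5,30]' 20
python3 -m inch '[48,0,0,0,0,-5,30, 48,0,0,0,0,-5,30, 48,0,0,0,0,-5,30, 48,0,0,0,0,-5,30, 48,0,0,0,0,-5,30, 48,0,0,0,0,-5,30, 48,0,0,0,0,-5,30, 48,0,0,0,0,-4.5,30]'
python3 -m inch '[45,0,0,0,0,0,30, 40,0,0,0,0,0,30, 0,0,20,0,0,0,30, 0,0,20,0,0,0,30, 0,0,20,0,0,0,30, 0,0,0,0,0,0,30, 0,0,0,0,0,0,30, 0,0,0,0,0,0,30]'
python3 -c "from h import *;where()"
```

```text
time: 0.9
tool_pos: [0.5408, -0.3897, 0.2305]
tcp_rot: [-2.697, -1.61, 0.0]
wrist_force: [-0.4, -0.5, -0.6]
width: 0.352
grip_force: 0.0
time: 1.7
tool_pos: [0.6114, -0.02, 0.2306]
tcp_rot: [-1.994, -2.427, 0.0]
wrist_force: [0.6, 0.5, 0.6]
width: 0.352
grip_force: 0.0
time: 2.5
tool_pos: [0.5963, 0.0613, 0.1725]
tcp_rot: [1.998, 2.422, 0.002]
wrist_force: [0.1, -0.1, -0.2]
width: 0.351
grip_force: 0.0
t 2.5 tcp in binder mm [ -3.4  12.2 172.5] tool axes in binder
 [[ 0.001  1.     0.002]
 [ 1.    -0.001 -0.   ]
 [-0.     0.002 -1.   ]] 
F [ 0.1 -0.1 -0.2] w 0.35
```

```bash
python3 -m inch '[28,-8,0,0,0,0,30, 0,0,30,0,0,0,30, 0,0,30,0,0,0,30, 0,0,30,0,0,0,30, 0,0,20,0,0,0,30, 0,0,20,0,0,0,30, 0,0,0,0,0,0,30, 0,0,0,0,0,0,30]'
python3 - <<'E'
from h import *
where();im=viewer.read_camera("wrist");im2=viewer.read_camera("scene")
c=cv2.resize(im2[130:270,220:420],(640,448))
cv2.imwrite("pics/w1.png",np.hstack([cv2.resize(im,(400,250)),cv2.resize(c,(400,250))])[:,:,::-1])
E
```

```text
time: 3.3
tool_pos: [0.5831, 0.0873, 0.0423]
tcp_rot: [1.999, 2.423, 0.001]
wrist_force: [-0.1, 0.3, 0.9]
width: 0.35
grip_force: 0.0
t 3.3 tcp in binder mm [-11.4  40.3  42.3] tool axes in binder
 [[ 0.001  1.     0.001]
 [ 1.    -0.001 -0.   ]
 [-0.     0.001 -1.   ]] 
F [-0.1  0.3  0.9] w 0.35
```

View pics/w1.png

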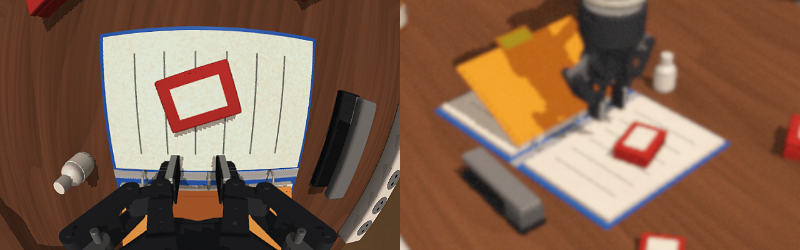

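The left (wrist) half shows both fingers (172,170 and 222,170) centred behind the tin at (198,95) on the spine side, with the page clear. I'll descend and push.

```bash
python3 -m inch '[0,0,15,0,0,0,30, 0,0,12,0,0,0,30, 0,0,0,0,0,0,30, 8,0,0,0,0,0,30, 8,0,0,0,0,0,30, 8,0,0,0,0,0,30, 8,0,0,0,0,0,30, 8,0,0,0,0,0,30]'
python3 -m inch '[8,0,0,0,0,0,30, 8,0,0,0,0,0,30, 8,0,0,0,0,0,30, 8,0,0,0,0,0,30, 8,0,0,0,0,0,30, 8,0,0,0,0,0,30, 0,0,0,0,0,0,30, 0,0,0,0,0,0,30]'
python3 - <<'E'
from h import *
where();im=viewer.read_camera("wrist");im2=viewer.read_camera("scene")
c=cv2.resize(im2[130:270,260:460],(640,448))
cv2.imwrite("pics/w2.png",np.hstack([cv2.resize(im,(400,250)),cv2.resize(c,(400,250))])[:,:,::-1])
E
```

```text
time: 4.2
tool_pos: [0.5747, 0.1277, 0.0146]
tcp_rot: [1.998, 2.424, 0.001]
wrist_force: [0.4, 0.2, -0.7]
width: 0.352
grip_force: 0.2
time: 5.0
tool_pos: [0.5654, 0.1741, 0.0141]
tcp_rot: [-1.998, -2.424, 0.0]
wrist_force: [0.2, -0.6, 0.3]
width: 0.353
grip_force: 0.0
t 5.0 tcp in binder mm [-12.3 128.8  14.1] tool axes in binder
 [[-0.  1. -0.]
 [ 1.  0. -0.]
 [-0. -0. -1.]] 
F [ 0.2 -0.6  0.3] w 0.35
```

View pics/w2.png

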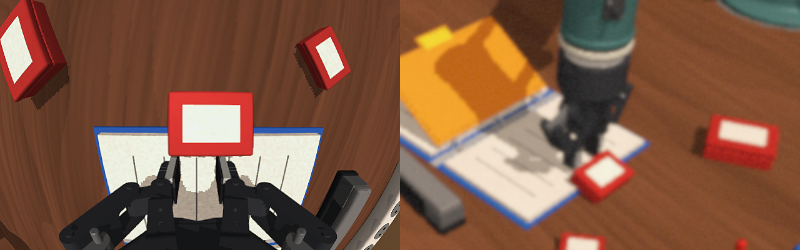

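The tin at (210,123) in the left half is square to both fingertips and hangs over the page's left edge. I'll keep pushing.

```bash
python3 -m inch '[6,0,0,0,0,0,30, 6,0,0,0,0,0,30, 6,0,0,0,0,0,30, 6,0,0,0,0,0,30, 6,0,0,0,0,0,30, 6,0,0,0,0,0,30, 4,0,0,0,0,0,30, 0,0,0,0,0,0,30]'
python3 -m inch '[-10,0,0,0,0,0,30, -10,0,0,0,0,0,30, 0,0,-20,0,0,0,0, 0,0,-40,0,0,0,0, 0,0,-45,0,0,0,0, 0,0,-45,0,0,0,0, 0,0,-45,0,0,0,0, 0,0,0,0,0,0,0]'
python3 - <<'E'
from h import *
where();im=viewer.read_camera("wrist");im2=viewer.read_camera("scene")
c=cv2.resize(im2[130:270,260:460],(640,448))
cv2.imwrite("pics/w3.png",np.hstack([cv2.resize(im,(400,250)),cv2.resize(c,(400,250))])[:,:,::-1])
E
```

```text
time: 5.9
tool_pos: [0.5578, 0.2138, 0.0143]
tcp_rot: [-1.998, -2.424, -0.0]
wrist_force: [-0.1, -0.1, 0.4]
width: 0.352
grip_force: 0.0
time: 6.7
tool_pos: [0.5669, 0.1936, 0.2183]
tcp_rot: [1.995, 2.416, 0.019]
wrist_force: [1.0, 1.1, 0.5]
width: -0.0
grip_force: 0.0
t 6.7 tcp in binder mm [ -7.1 147.6 218.3] tool axes in binder
 [[ 0.002  1.     0.015]
 [ 1.    -0.002  0.001]
 [ 0.001  0.015 -1.   ]] 
F [1.  1.1 0.5] w -0.0
```

View pics/w3.png

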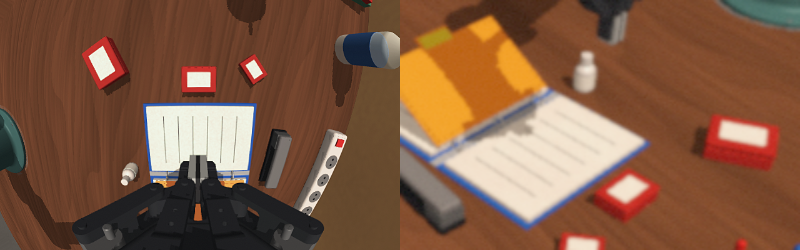

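The tin, at (198,80) in the left half, lies flat on the desk with a clear gap to the binder. Next I'll swing over to the right of the divider with the fingers shut.

```bash
python3 -m inch '[-42,0,0,0,0,0,0, -42,0,0,0,0,0,0, -42,0,0,0,0,0,0, -42,0,0,0,0,0,0, -42,0,0,0,0,0,0, -42,0,0,0,0,0,0, -42,0,0,0,0,0,0, -40,6,0,0,0,0,0]'
python3 -m inch '[0,0,30,0,0,0,0, 0,0,40,0,0,0,0, 0,0,40,0,0,0,0, 0,0,30,0,0,0,0, 0,0,10,0,0,0,0, 0,0,0,0,0,0,0, 0,0,0,0,0,0,0, 0,0,0,0,0,0,0]'
python3 - <<'E'
from h import *
where();im=viewer.read_camera("wrist");im2=viewer.read_camera("scene")
c=cv2.resize(im2[100:240,200:400],(640,448))
cv2.imwrite("pics/w4.png",np.hstack([cv2.resize(im,(400,250)),cv2.resize(c,(400,250))])[:,:,::-1])
E
```

```text
time: 7.6
tool_pos: [0.6291, -0.1356, 0.2063]
tcp_rot: [-1.997, -2.419, 0.004]
wrist_force: [1.4, 0.7, -0.8]
width: -0.002
grip_force: 0.0
time: 8.4
tool_pos: [0.633, -0.1338, 0.0615]
tcp_rot: [1.997, 2.421, 0.002]
wrist_force: [-0.4, -0.1, 0.3]
width: 0.0
grip_force: 0.0
t 8.4 tcp in binder mm [  -4.7 -186.3   61.5] tool axes in binder
 [[ 0.     1.     0.003]
 [ 1.    -0.    -0.002]
 [-0.002  0.003 -1.   ]] 
F [-0.4 -0.1  0.3] w 0.0
```

View pics/w4.png

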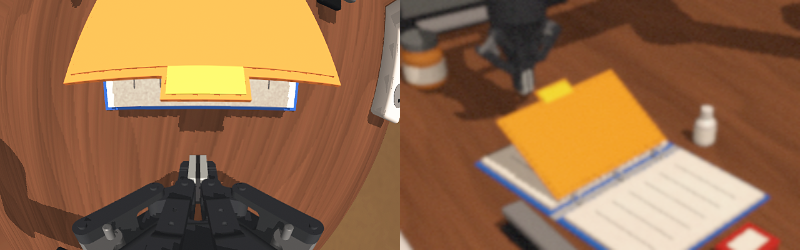

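The left half shows the tab edge at (205,85) straight ahead of the shut fingertips at (198,165), which sit lower than the tab and are clear of it. I'll start the push.

```bash
python3 -m inch '[20,5,0,0,0,0,0, 20,0,0,0,0,0,0, 12,0,0,0,0,0,0, 13,0,-15,0,0,0,0, 12,0,-16,0,0,0,0, 14,0,-9,0,0,0,0, 13,0,-8,0,0,0,0, 13,0,-8,0,0,0,0]'
python3 - <<'E'
from h import *
where();im=viewer.read_camera("wrist");im2=viewer.read_camera("scene")
c=cv2.resize(im2[60:240,200:400],(640,448))
cv2.imwrite("pics/w5.png",np.hstack([cv2.resize(im,(400,250)),cv2.resize(c,(400,250))])[:,:,::-1])
E
```

```text
time: 9.3
tool_pos: [0.6142, -0.0163, 0.1165]
tcp_rot: [1.998, 2.423, 0.002]
wrist_force: [1.7, -1.1, 0.5]
width: -0.003
grip_force: 0.4
t 9.3 tcp in binder mm [ -0.7 -67.4 116.5] tool axes in binder
 [[ 0.     1.     0.002]
 [ 1.    -0.    -0.   ]
 [-0.     0.002 -1.   ]] 
F [ 1.7 -1.1  0.5] w -0.0
```

View pics/w5.png

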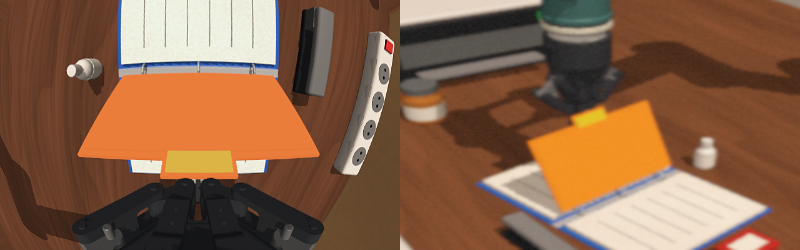

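The leaf has risen to about 1.2 rad. The fingertips are behind the tab at (200,175) on its under face, and the binder hasn't moved. I'll carry it over the spine.

```bash
python3 -m inch '[11,0,-2,0,0,0,0, 11,0,-3,0,0,0,0, 11,0,-2,0,0,0,0, 11,0,-2,0,0,0,0, 11,0,-2,0,0,0,0, 12,0,1,0,0,0,0, 12,0,2,0,0,0,0, 13,0,2,0,0,0,0]'
python3 -m inch '[11,0,5,0,0,0,0, 10,0,5,0,0,0,0, 10,0,6,0,0,0,0, 9,0,8,0,0,0,0, 8,0,7,0,0,0,0, 8,0,8,0,0,0,0, 0,0,0,0,0,0,0, 0,0,0,0,0,0,0]'
python3 - <<'E'
from h import *
where();im=viewer.read_camera("wrist");im2=viewer.read_camera("scene")
c=cv2.resize(im2[60:240,200:400],(640,448))
cv2.imwrite("pics/w6.png",np.hstack([cv2.resize(im,(400,250)),cv2.resize(c,(400,250))])[:,:,::-1])
E
```

```text
time: 10.2
tool_pos: [0.5952, 0.0736, 0.1197]
tcp_rot: [-1.998, -2.422, 0.003]
wrist_force: [-0.4, -1.0, -0.1]
width: 0.003
grip_force: 0.4
time: 11.0
tool_pos: [0.5854, 0.1279, 0.0817]
tcp_rot: [-1.998, -2.424, 0.001]
wrist_force: [-0.3, -0.0, 0.3]
width: 0.0
grip_force: 0.0
t 11.0 tcp in binder mm [-1.5 79.7 81.7] tool axes in binder
 [[ 0.     1.    -0.001]
 [ 1.    -0.    -0.   ]
 [-0.    -0.001 -1.   ]] 
F [-0.3 -0.   0.3] w 0.0
```

View pics/w6.png

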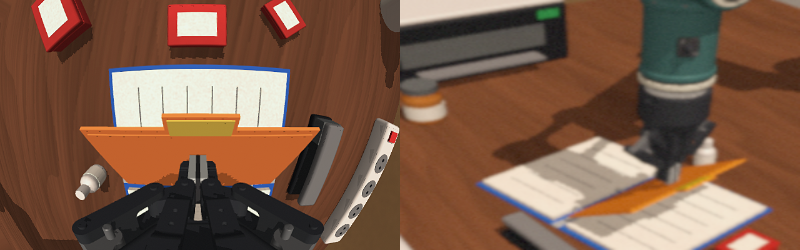

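The leaf is past the spine at about 2.5 rad, with the fingers on its under face at (198,170) and the tin clear. I'll press it down flat.

```bash
python3 -m inch '[6,0,9,0,0,0,0, 6,0,9,0,0,0,0, 5,0,10,0,0,0,0, 2,0,10,0,0,0,0, 2,0,10,0,0,0,0, 2,0,10,0,0,0,0, 1,0,7,0,0,0,0, 0,0,1,0,0,0,0]'
python3 -m inch '[0,0,1,0,0,0,0, 0,0,1,0,0,0,0, 0,0,1,0,0,0,0, 0,0,0,0,0,0,0, 0,0,0,0,0,0,0, 0,0,0,0,0,0,0, 0,0,0,0,0,0,0, 0,0,0,0,0,0,0]'
python3 -c "from h import *;where()"
```

```text
time: 11.9
tool_pos: [0.5809, 0.1514, 0.0156]
tcp_rot: [-1.998, -2.423, 0.001]
wrist_force: [0.1, 0.4, 1.8]
width: -0.006
grip_force: 0.3
time: 12.7
tool_pos: [0.5811, 0.1514, 0.0154]
tcp_rot: [-1.999, -2.423, 0.0]
wrist_force: [-5.9, 0.4, 14.4]
width: -0.003
grip_force: 7.0
t 12.7 tcp in binder mm [ -1.2 103.6  15.4] tool axes in binder
 [[ 0.001  1.    -0.   ]
 [ 1.    -0.001  0.   ]
 [ 0.    -0.    -1.   ]] 
F [-5.9  0.4 14.4] w -0.0
```

Contact is firm at z = 15.4 mm, which is the height of a flat leaf. I'll lift off, retreat and check.

```bash
python3 -m inch '[0,0,-5,0,0,0,0, 0,0,-15,0,0,0,0, 0,0,-40,0,0,0,0, 0,0,-45,0,0,0,0, 0,0,-45,0,0,0,0, -40,0,-30,0,0,0,0, -45,0,0,0,0,0,0, -45,0,0,0,0,0,0]'
python3 -m inch '[-45,0,0,0,0,0,0, -45,0,0,0,0,0,0, -45,0,0,0,0,0,0, -45,0,0,0,0,0,0, -40,0,0,0,0,0,0, 0,0,0,0,0,0,0, 0,0,0,0,0,0,0, 0,0,0,0,0,0,0]'
python3 - <<'E'
from h import *
where();im=viewer.read_camera("top");im2=viewer.read_camera("scene")
sub=im.copy();sub[:130]=0;sub[270:]=0;sub[:,:265]=0;sub[:,410:]=0
w=px2w("top",np.vstack(blobs(sub,(105,120,80),(125,255,255),5))[:,0,:],.004)[:,:2]*1000
print("binder",cv2.minAreaRect(w.astype(np.float32)))
cv2.imwrite("pics/end.png",np.hstack([cv2.resize(im[130:290,220:420],(400,320)),cv2.resize(im2[130:290,220:420],(400,320))])[:,:,::-1])
E
```

```text
time: 13.5
tool_pos: [0.6076, 0.0228, 0.1968]
tcp_rot: [1.994, 2.422, 0.006]
wrist_force: [0.3, 0.2, -2.1]
width: 0.003
grip_force: 0.0
time: 14.3
tool_pos: [0.6476, -0.1914, 0.1935]
tcp_rot: [-1.998, -2.424, -0.001]
wrist_force: [-0.1, -0.3, -0.6]
width: -0.002
grip_force: 0.0
t 14.3 tcp in binder mm [  -1.4 -245.7  193.5] tool axes in binder
 [[ 0.     1.    -0.   ]
 [ 1.    -0.     0.001]
 [ 0.001 -0.    -1.   ]] 
F [-0.1 -0.3 -0.6] w -0.0
binder ((601.2664794921875, 53.41636657714844), (219.07937622070312, 308.70361328125), 10.994389533996582)
```

View pics/end.png

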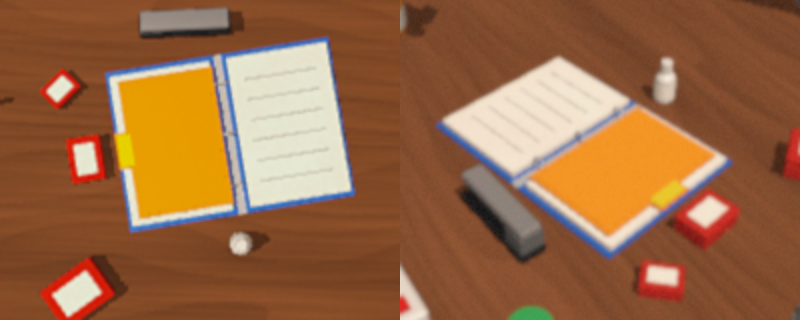

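The left half of the picture shows the leaf flat on the left page with its tab at (125,152), and the tin flat on the desk at (86,158), off the binder. The binder has moved about 3 mm.

```bash
python3 -c "
from workcell import job;print(job.finish_job())"
```

```text
the job is handed in; nothing more can be done
None
```

The job is handed in: the red tin lies flat on the desk off the binder, the orange divider is flat on the left page, the binder moved only about 3 mm, and the run took about 14 s; the hand-in returned no verdict.

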